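# Free the ultrasound probe from its clamp and slide it over in its tray

### The arm

A 6-joint arm with a two-finger parallel gripper is mounted at the origin on the work surface. World frame = base frame: x ahead of the robot, y to its left, z up, the work surface at z = 0. Lengths are in mm, angles in rad, forces in N, time in s.
With the tool pointing down it reaches from about 350 to 975 mm from the base axis. Payload 7.1 kg.
Tool frame: the origin (TCP) lies at the very end of the fingers, on their centre line; the grasp point (between the pads) lies 19 mm behind it; z points along the fingers, y is the line along which they close (so a half turn about z gives the same grasp; the last joint's range is limited). The gripper opens to 88 mm and grips with 3 to 60 N. Pads are 20 mm wide; open, the fingers measure 115 mm over their backs; the gripper's body (75 mm by 178 mm) begins 61 mm behind the grasp point.
Start: joints at [-1.206, 0.423, 1.63, -0, 1.089, -0.019], TCP at [234.045, -579.506, 222.675] pointing down, gripper open.
Joint ranges: [-3, 3], [-0.9, 2.11], [0.09, 2.58], [-1.31, 4.45], [0.11, 2.69], [-2.54, 2.54]. Speed limits (rad/s): [2.39, 2.39, 3.01, 3.14, 3.14, 3.14].

### API

Orientations are given as a rotation vector (axis times angle).
In Python, from workcell import ctrl, optics gives the robot as it stands.
- The arm moves only by the shell command python3 -m jog 'ROWS'. ROWS is JSON, a list of rows, each a list of 7 numbers: the shift along the tool's x, y, z in units of 40 mm (1.0 is 40 mm), then the turn, a rotation vector about the tool's x, y, z in units of 6 degrees (1.0 is 6 degrees), then the opening, from 0 (shut) to 1 (fully open). A call has 1 to 20 rows; each row shifts and turns the commanded pose from where the row before left it, along the tool's axes as they then stand; what a row does not reach is not made up. A row lasts 1/10 s, in which the tool goes at most 50 mm and 8.59 degrees, less where a joint would pass 70% of its speed; a pose out of reach is approached as far as the arm can. A call is refused whole if a number of a shift passes 1 or a number of a turn 1, either way. A call with a gripper value outside its range is refused whole. The fingers move at their own pace and stop on an object; the grip force is fixed at half the most. Time passes only in rows, so rows that do not move let the fingers close. It gives the time, the measured TCP pose, the force, the opening and the grip force at its end, in the units of the state.
- ctrl.get_obs(): the state, without advancing time (a new reading comes with each control period).
- optics.get_image(name): name is "scene" or "side" or "wrist"; returns the picture (420x560x3 uint8, red, green, blue); there is no depth.
- optics.camera_model(name): a dict with "fov_y" (degrees; the focal length in pixels is half the picture's height over the tangent of half this angle, whatever the lens; pixels are square), "cx", "cy" (the principal point, pixels), "view" (4x4, takes a point from world to camera coordinates); the wrist camera has in their place "hand_eye" (4x4, takes a point from camera to tool coordinates, whose origin is the TCP and whose axes are the flange's). Camera axes: x right, y up, looking along -z (the intrinsics and any distortion apply to the point x, -y, -z); pixel columns grow to the right and rows downward; lengths in mm; the calibration is good to about 2 mm. A picture is of the moment at which its call begins: read the wrist's pose just before it. camera_model takes no time and is no camera call.
- ctrl.close_job(): hands the job in; it is judged then, once.
Trained networks look in the newest picture that a camera, given by its name, has taken for a name from the list of things; names that differ only in an ending like _2 or _b are one class to them, and where a whole thing is asked for, a point or a joint stands for the part that bears it (a point fixed in the world has none). Each returns a list of dicts, best first, with "conf" (0 to 1); they miss things now and then, are a little off and sometimes report something else, mostly with a low value. They report only what shows in the picture. A call takes as long as a camera call. They do not tell look-alikes from the thing itself.
- optics.masks_of(target, camera): "pixels" (420x560 bool, what is visible of it) and "extent" ([centre column, centre row, width, height] in pixels, round what is visible of it).
The state is a dict: "t": time; "qpos": joint angles; "qvel": joint speeds; "joint_torque": joint torques, N m; "ee_pos": TCP position; "orientation": TCP orientation; "ft_force": force on the tool from outside, world axes, zero at the start; "moment": the same for the moment, N m; "width": finger opening in mm; "grasp_force": force on a finger pad.
Only numpy, scipy, OpenCV 4.12 (cv2) and the standard library are available. Lean on these libraries where they do the work, as an engineer would, in place of code of your own. Each camera call takes 0.05 s, during which the arm holds its last target. There are 200 camera calls.

### The job

The white ultrasound probe is locked in the bench clamp: push the sliding jaw fully open and leave it open, lift the probe out and lay it gently and flat in the shallow metal tray. Then slide the loaded tray along the table, without lifting it, until it lies wholly on the dark rubber mat. Leave all the other things on the table where they stand.

Things in the scene. Friction and masses are not known exactly. Their poses are not given: they have to be found in the camera images.
- clamp: Probe clamp fixed to the table: dark steel base 20 mm high, its x -40 to +55, its y -115 to +60 mm, fixed aluminium jaw at +y, sliding jaw at -y. Origin on the table below the clamped probe head; x runs along the clamped probe from handle to scanning face, z up. A stop bar (to z 35, x 30 to 40) stands before the face.
- fixed_lip (a point): Middle of the free edge of the fixed jaw's lip, 18 mm to +y of the clamp's middle, at z 55. Each jaw is 70 mm long (x), 31 to 56 mm off the middle, up to z 59; its lip (54 mm long, z 51 to 59) reaches 12 mm over the probe head and bars it from rising. Cheeks (x -37 to -30, up to z 48) stand before the head's shoulders, from 20 mm off the middle outwards.
- jaw (a joint): Travel of the sliding jaw in m: 0 shut on the probe, 0.055 fully open; it grows as the jaw slides to the clamp's -y. It takes about 5 N and stays where it is left. Once it is open, the probe must be shifted 15 to 20 mm towards the clamp's -y to clear the lip of the fixed jaw before it can be lifted.
- jaw_tab (a point): Middle of the upper edge of the upright tab on the sliding jaw, 86 mm above the table. The tab is 60 mm long (clamp x), 10 mm thick (clamp y) and stands 27 mm above the jaw's top (z 59 to 86); push its inner face (5 mm towards the clamp's +y from this point) towards -y.
- probe: White ultrasound probe lying flat, 160 mm long, 28 mm thick, about 0.26 kg: a head 55 (x) x 60 (y) mm and a handle 30 mm wide that runs from x -27 to x -132. Origin under the centre of the head, x from handle to scanning face, z up. It starts in the clamp, underside 20 mm above the table; the handle juts out beyond the clamp's base.
- probe_grip (a point): Place to grip the handle, near the centre of mass: 72 mm from the probe's origin towards the handle, mid-width (30 mm across) and mid-thickness (14 mm above the underside). In the clamp the handle end (x -126 to -110) rests on a 24 mm wide post; its foot bar, 8 mm high, runs under the handle.
- tray: Loose shallow aluminium tray, outside 220 (x) x 120 (y) x 18 mm high, floor 6 mm thick, rim 8 mm thick (inside 204 x 104 mm), about 0.45 kg. Origin in the middle of its underside.
- mat: Thin dark rubber mat lying on the table, 270 (x) x 165 (y) mm, with no step to catch on. Origin in its middle.
- gel_bottle: Bystander: blue bottle, 60 mm across, 190 high. Origin under its centre.
- jar: Bystander: white jar with a red cap, 66 mm across, 90 high. Origin under its centre.
- spray_can: Bystander: white can, 56 mm across, 150 high. Origin under its centre.
- small_jar: Bystander: amber jar, 52 mm across, 70 high. Origin under its centre.
- wipes: Bystander: grey canister, 90 mm across, 150 high. Origin under its centre.
- cup: Bystander: white cup, 70 mm across, 90 high. Origin under its centre.
- thermometer: Bystander: white hand thermometer lying flat, 155 (x) x 42 x 30 mm. Origin under its middle.
- tray_corner0 (a point): Outer lower corner of the tray at its +x +y.
- tray_corner1 (a point): Outer lower corner of the tray at its +x -y.
- tray_corner2 (a point): Outer lower corner of the tray at its -x -y.
- tray_corner3 (a point): Outer lower corner of the tray at its -x +y.
Not all that is in view belongs to the job. What is shaped like the probe but brown, pink or red is not meant.

How it is judged (in metres and radians):
On the way, in this order (a step that is already met when the one before it is completed fails the run):
1. the sliding jaw is pushed open, 45 of its 55 mm or more, while the probe is still in the clamp (value of joint jaw above 0.045 m and horizontal distance between probe and clamp below 0.06 m), for 0.2 s.
2. the probe lies flat in the tray, let go, while the tray still stands beside the mat (z of probe in the frame of tray between 0.002 and 0.011 m and angle between probe's own z axis and vertical below 0.12 rad and x of probe in the frame of tray between -0.104 and 0.104 m and y of probe in the frame of tray between -0.054 and 0.054 m and x of probe_grip in the frame of tray between -0.104 and 0.104 m and y of probe_grip in the frame of tray between -0.054 and 0.054 m and contact force between the fingers and probe below 0.3 N and linear speed of each of probe, tray below 0.03 m/s and horizontal distance between tray and mat above 0.08 m), for 0.2 s.
At the end, for the whole second after the job is handed in: The tray lies with all four corners on the mat (3 mm over its edge is allowed), the probe lies flat inside the tray (within 0.12 rad, on its floor), let go and at rest, and the jaw is still open by 40 mm or more (x of tray_corner0 in the frame of mat between -0.138 and 0.138 m and y of tray_corner0 in the frame of mat between -0.0855 and 0.0855 m and x of tray_corner1 in the frame of mat between -0.138 and 0.138 m and y of tray_corner1 in the frame of mat between -0.0855 and 0.0855 m and x of tray_corner2 in the frame of mat between -0.138 and 0.138 m and y of tray_corner2 in the frame of mat between -0.0855 and 0.0855 m and x of tray_corner3 in the frame of mat between -0.138 and 0.138 m and y of tray_corner3 in the frame of mat between -0.0855 and 0.0855 m and z of probe in the frame of tray between 0.002 and 0.011 m and angle between probe's own z axis and vertical below 0.12 rad and x of probe in the frame of tray between -0.104 and 0.104 m and y of probe in the frame of tray between -0.054 and 0.054 m and x of probe_grip in the frame of tray between -0.104 and 0.104 m and y of probe_grip in the frame of tray between -0.054 and 0.054 m and contact force between the fingers and probe below 0.3 N and linear speed of each of probe, tray below 0.03 m/s and value of joint jaw above 0.04 m); the robot touches nothing.
It fails at once if the tray is lifted more than 15 mm off the table (height (world z) of tray above 0.015 m).
It fails at once if the probe is set down hard or dropped in the tray (over 60 N) (contact force between probe and tray above 60 N).
It fails at once if a bystander is shifted by more than 25 mm or tipped over (distance of any of gel_bottle, jar, spray_can, small_jar, wipes, cup, thermometer from where it was at the start of the episode above 0.025 m or angle between any of gel_bottle, jar, spray_can, small_jar, wipes, cup, thermometer's own z axis and vertical above 0.4 rad).
It also fails if it takes over 70 s, if anything falls off the work surface, if the arm or the gripper's body presses on something with over 40 N, if the wrist force passes 120 N, or if a joint passes its speed limit or range.

## Working session

There is one attempt and no reset: what is moved stays moved. The work goes in short steps, Python scripts to look and compute and a shell command to move; the robot and the scene stay as the last step left them, time stands still between calls to the robot, and variables do not carry over. Pictures are saved under pics/ and viewed, at most 10 in all, crops included, and the job is handed in when it is done.

```bash
ls; mkdir -p pics; python3 - <<'E'
from workcell import ctrl, optics
import cv2, numpy as np
o=ctrl.get_obs(); print(o['t'],o['ee_pos'],o['orientation'],o['width'])
for n in ['scene','side','wrist']:
    cv2.imwrite(f'pics/{n}0.png',optics.get_image(n)[:,:,::-1]); print(n,optics.camera_model(n))
a=cv2.imread('pics/scene0.png');b=cv2.imread('pics/side0.png')
cv2.imwrite('pics/both0.png',cv2.resize(np.vstack([a,b]),None,fx=.714,fy=.714))
E
```

```text
pics
0.0 [ 233.83286926 -579.00214591  221.92809938] [-3.08249685e+00 -5.98791073e-01  3.59913864e-04] 87.81648122667289
scene {'fov_y': 42.08335154125227, 'cx': 279.12743261293497, 'cy': 207.08019579439994, 'view': array([[ 1.50819328e-01,  9.88499747e-01, -1.10353780e-02,
         1.49272650e+01],
       [-7.04572349e-01,  1.15316265e-01,  7.00199945e-01,
         3.03037395e+02],
       [ 6.93420028e-01, -9.78284629e-02,  7.13861511e-01,
        -1.98476826e+03],
       [ 0.00000000e+00,  0.00000000e+00,  0.00000000e+00,
         1.00000000e+00]])}
side {'fov_y': 57.56327764894519, 'cx': 272.98989748776273, 'cy': 211.0674927812848, 'view': array([[-9.91814218e-01, -1.26027966e-01, -2.05306764e-02,
         4.92909239e+02],
       [ 7.53946658e-02, -7.07767295e-01,  7.02410920e-01,
        -1.66779763e+02],
       [-1.03054361e-01,  6.95113234e-01,  7.11475503e-01,
        -1.24881842e+03],
       [ 0.00000000e+00,  0.00000000e+00,  0.00000000e+00,
         1.00000000e+00]])}
wrist {'fov_y': 65.98454183596527, 'cx': 282.208132448139, 'cy': 208.94303006840283, 'hand_eye': array([[ 1.04582803e-03,  9.65032726e-01,  2.62127344e-01,
         7.25459340e+01],
       [ 9.99999316e-01, -8.71859138e-04, -7.79982376e-04,
         8.71714030e-01],
       [-5.24170398e-04,  2.62127981e-01, -9.65032977e-01,
        -1.61897823e+02],
       [ 0.00000000e+00,  0.00000000e+00,  0.00000000e+00,
         1.00000000e+00]])}
```

View pics/scene0.png

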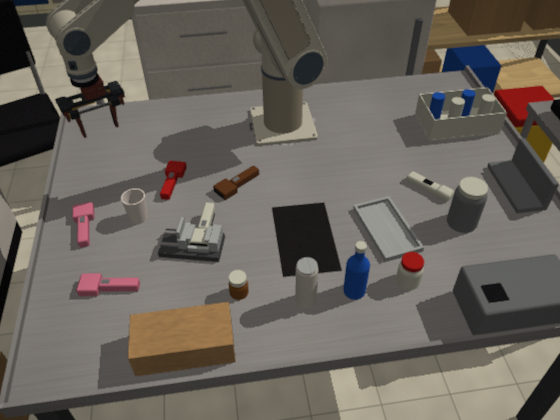

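View pics/side0.png

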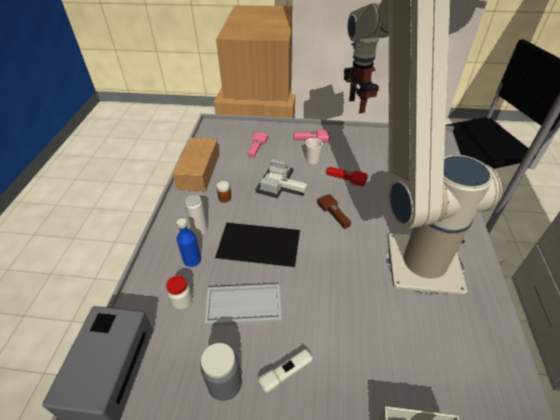

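Scene: clamp at ~(192,240) holds the white probe, handle up to (207,210); look-alikes are brown (237,182), red (173,178), pink (84,222) and (108,285), so the white one in the clamp is the one meant. Tray is at (388,228), mat at (305,238), with the amber jar at (238,285) and cup at (135,205) near the clamp. The side view agrees.

```bash
cat > h.py <<'E'
from workcell import ctrl, optics
import cv2, numpy as np
from scipy.optimize import minimize
from scipy.spatial.transform import Rotation as R
def cam(n):
    m=optics.camera_model(n); f=210/np.tan(np.radians(m['fov_y']/2))
    if 'view' in m: V=m['view']
    else:
        o=ctrl.get_obs(); T=np.eye(4); T[:3,:3]=R.from_rotvec(o['orientation']).as_matrix(); T[:3,3]=o['ee_pos']
        V=np.linalg.inv(T@m['hand_eye'])
    return f,m['cx'],m['cy'],V
def proj(c,P):
    f,cx,cy,V=c; q=np.atleast_2d(P)@V[:3,:3].T+V[:3,3]
    return np.c_[cx+f*q[:,0]/-q[:,2], cy+f*q[:,1]/q[:,2]]
def unproj(c,uv,z):
    f,cx,cy,V=c; uv=np.atleast_2d(uv); d=np.c_[(uv[:,0]-cx)/f,-(uv[:,1]-cy)/f,-np.ones(len(uv))]@V[:3,:3]
    C=-V[:3,:3].T@V[:3,3]; return C+d*((z-C[2])/d[:,2])[:,None]
def box(x0,x1,y0,y1,z0,z1): return np.array([[x,y,z] for x in(x0,x1) for y in(y0,y1) for z in(z0,z1)],float)
def cyl(r,h):
    t=np.linspace(0,6.28,24); return np.vstack([np.c_[r*np.cos(t),r*np.sin(t),0*t+z] for z in(0,h)])
def place(p,P):
    c,s=np.cos(p[2]),np.sin(p[2]); return P@np.array([[c,s,0],[-s,c,0],[0,0,1]])+[p[0],p[1],0]
def render(c,p,parts):
    m=np.zeros((420*4,560*4),np.uint8)
    for P in parts: cv2.fillConvexPoly(m,cv2.convexHull((proj(c,place(p,P))*4+1.5).astype(np.int32)),1)
    return cv2.resize(m.astype(np.float32),(560,420),interpolation=cv2.INTER_AREA)
def fit(views,parts,p0,yaw=True):
    # views: list of (cam, mask, ignore)
    def cost(v):
        p=[v[0]*100,v[1]*100,v[2]*.5 if yaw else 0]; s=0
        for c,m,ig in views:
            r=render(c,p,parts); k=~ig; s+=1-np.minimum(r,m)[k].sum()/np.maximum(r,m)[k].sum()
        return s/len(views)
    v0=np.array([p0[0]/100,p0[1]/100,p0[2]/.5]); n=3 if yaw else 2
    best=minimize(lambda v:cost(np.r_[v,0] if n==2 else v),v0[:n],method='Nelder-Mead',options=dict(initial_simplex=v0[:n]+np.vstack([np.zeros(n),np.eye(n)*.2]),xatol=1e-3,fatol=1e-4))
    v=best.x; return np.r_[v[:2]*100,v[2]*.5 if yaw else 0],best.fun
def mask(t,n,i=0):
    l=optics.masks_of(t,n); return (l[i] if len(l)>i else None),[(round(d['conf'],2),np.round(d['extent']).astype(int).tolist()) for d in l]
E
cat > m1.py <<'E'
from h import *
cs={n:cam(n) for n in('scene','side')}
no=np.zeros((420,560),bool)
parts=dict(tray=[box(-110,110,-60,60,0,18)],mat=[box(-135,135,-82,82,0,1)],gel_bottle=[cyl(30,150)],jar=[cyl(33,90)],spray_can=[cyl(28,150)],small_jar=[cyl(26,70)],wipes=[cyl(45,150)],cup=[cyl(35,90)],thermometer=[box(-77,77,-21,21,0,30)],probe=None,clamp=None)
for n in cs: optics.get_image(n)
sv={}
for t,P in parts.items():
    vs=[];g=[]
    for n in cs:
        d,l=mask(t,n)
        if t in('probe','clamp'): print(t,n,l)
        if d:
            sv[t+'_'+n]=d['pixels']
            if d['conf']>.3: vs.append((cs[n],d['pixels'],no)); ys,xs=np.nonzero(d['pixels']); g.append(unproj(cs[n],[xs.mean(),ys.mean()],10 if t in('tray','mat') else 40)[0])
    if P and vs:
        y=t in('tray','mat','thermometer'); res=[fit(vs,P,[*np.mean(g,0)[:2],a],y) for a in((-.8,0,.8,1.6) if y else (0,))]
        b=min(res,key=lambda r:r[1]); print(t,np.round(b[0],2),round(b[1],3),[np.round(fit([v],P,b[0],y)[0],2).tolist() for v in vs])
np.savez('m.npz',**sv)
E
python3 m1.py
```

```text
tray [5.5964e+02 2.2484e+02 1.7000e-01] 0.053 [[560.36, 221.91, 0.18], [558.58, 226.69, 0.18]]
mat [ 5.5145e+02 -2.0950e+01 -3.0000e-02] 0.081 [[551.86, -23.06, -0.03], [551.16, -17.67, -0.03]]
gel_bottle [761.55  73.44   0.  ] 0.19 [[758.79, 73.75, 0.0], [762.67, 73.55, 0.0]]
jar [750.96 228.58   0.  ] 0.136 [[750.96, 228.58, 0.0]]
spray_can [772.94 -61.64   0.  ] 0.068 [[772.57, -61.59, 0.0], [770.93, -55.87, 0.0]]
small_jar [ 717.83 -233.03    0.  ] 0.163 [[717.25, -233.05, 0.0], [717.83, -233.03, 0.0]]
wipes [567.53 453.46   0.  ] 0.104 [[570.89, 449.44, 0.0], [565.97, 457.87, 0.0]]
cup [ 391.61 -507.73    0.  ] 0.16 [[387.13, -508.58, 0.0], [391.61, -507.73, 0.0]]
thermometer [413.05 405.89  -2.39] 0.281 [[413.98, 403.85, -2.39], [413.24, 405.43, -2.39]]
probe scene [(0.97, [84, 228, 26, 43]), (0.83, [174, 180, 23, 40]), (0.75, [238, 185, 48, 34]), (0.68, [202, 225, 21, 42]), (0.61, [108, 285, 60, 25])]
probe side [(0.95, [346, 177, 41, 16]), (0.85, [286, 184, 36, 18]), (0.73, [259, 147, 20, 21]), (0.65, [311, 137, 38, 12]), (0.57, [333, 211, 37, 33])]
clamp scene [(0.59, [194, 239, 64, 42])]
clamp side [(0.94, [278, 179, 45, 40])]
```

```bash
cat > m2.py <<'E'
from h import *
import sys
probe=[box(-27.5,28,-30,30,20,48),box(-132,-27,-15,15,20,48)]
def clampp(j): # jaw travel mm
    return [box(-40,55,-115,60,0,20),box(30,40,-30,30,0,35),box(-35,35,31,56,0,59),box(-27,27,18,31,51,59),box(-35,35,-56-j,-31-j,0,59),box(-27,27,-31-j,-18-j,51,59)]
def tab(yc,j): return box(-30,30,yc-5-j,yc+5-j,59,86)
E
python3 - <<'E'
from m2 import *
m=np.load('m.npz'); no=np.zeros((420,560),bool); vs=[]
for n,i in(('scene',3),('side',1)):
    optics.get_image(n); d=optics.masks_of('probe',n)
    e=[k for k in d if abs(k['extent'][0]-(202 if n=='scene' else 286))<5 and abs(k['extent'][1]-(225 if n=='scene' else 184))<6]
    vs.append((cam(n),(m['clamp_'+n]|e[0]['pixels']) if e else m['clamp_'+n],no))
P=clampp(0)+probe+[tab(-45,0)]
for v in(vs,vs[:1],vs[1:]): print([ (np.round(r[0],3),round(r[1],3)) for r in [fit(v,P,[590,-340,a]) for a in(-.3,0,.3)]])
E
```

```text
[(array([ 5.35177e+02, -3.19389e+02, -2.39000e-01]), np.float64(0.128)), (array([ 5.35919e+02, -3.20736e+02, -2.58000e-01]), np.float64(0.124)), (array([ 5.13586e+02, -3.25693e+02,  4.10000e-01]), np.float64(0.422))]
[(array([ 5.36099e+02, -3.21963e+02, -2.58000e-01]), np.float64(0.081)), (array([ 5.35039e+02, -3.22378e+02, -2.75000e-01]), np.float64(0.084)), (array([ 5.14338e+02, -3.26876e+02,  3.73000e-01]), np.float64(0.362))]
[(array([ 5.36542e+02, -3.15788e+02, -3.45000e-01]), np.float64(0.124)), (array([ 5.36138e+02, -3.15610e+02, -3.36000e-01]), np.float64(0.125)), (array([ 508.84 , -323.723,    0.51 ]), np.float64(0.477))]
```

```bash
python3 -m jog '[[0.93,-0.3,0.05,0,0,0,0],[0.93,-0.3,0.05,0,0,0,0],[0.93,-0.3,0.05,0,0,0,0],[0.93,-0.3,0.05,0,0,0,0],[0.93,-0.3,0.05,0,0,0,0],[0.93,-0.3,0.05,0,0,0,0],[0.93,-0.3,0.05,0,0,0,0],[0.93,-0.3,0.05,0,0,0,0],[0.93,-0.3,0.05,0,0,0,0],[0.93,-0.3,0.05,0,0,0,0],[0,0,0,0,0,1,0],[0,0,0,0,0,1,0],[0,0,0,0,0,1,0],[0,0,0,0,0,1,0],[0,0,0,0,0,1,0],[0,0,0,0,0,1,0],[0,0,0,0,0,0.25,0],[0,0,0,0,0,0,0],[0,0,0,0,0,0,0]]'
cat > w.py <<'E'
from m2 import *
def tool():
    o=ctrl.get_obs(); M=R.from_rotvec(o['orientation']).as_matrix(); return o,M
E
python3 - <<'E'
from w import *
o,M=tool(); print(o['t'],o['ee_pos'],np.arctan2(M[1,0],M[0,0]),M[:,2],o['qpos'])
c=cam('wrist'); im=optics.get_image('wrist')[:,:,::-1].copy(); cv2.imwrite('pics/w1.png',im)
d,l=mask('clamp','wrist'); print(l); d2,l2=mask('probe','wrist'); print(l2)
if d and d2:
    mm=d['pixels']|d2['pixels']; np.savez('w1.npz',m=mm,p=d2['pixels'])
    for P in(clampp(0)+probe+[tab(-45,0)],clampp(0)+probe+[tab(-51,0)]): print(fit([(c,mm,np.zeros_like(mm))],P,[536,-320,-.27]))
    print(fit([(c,d2['pixels'],d['pixels'])],probe,[536,-320,-.27]))
for t in('jaw_tab','jaw','fixed_lip'): print(t,mask(t,'wrist')[1])
E
```

```text
t: 3.45
ee_pos: [534.0, -329.0, 202.7]
orientation: [3.113, -0.421, 0.0]
ft_force: [-0.2, -0.0, 0.3]
width: 0.8
grasp_force: 0.0
3.45 [ 534.04936191 -328.9792428   202.67894596] -0.2687605949654788 [ 1.67427458e-05 -8.66902223e-06 -1.00000000e+00] [-5.71081640e-01  4.48629694e-01  1.64023457e+00  2.02213813e-06
  1.05270962e+00  1.26847428e+00]
[(0.69, [300, 185, 168, 102])]
[(0.78, [275, 206, 52, 95]), (0.7, [484, 23, 144, 46]), (0.52, [282, 360, 4, 23])]
(array([ 5.37336278e+02, -3.22112954e+02, -2.67576632e-01]), np.float64(0.13977086544036865))
(array([ 5.37274742e+02, -3.22238767e+02, -2.67121432e-01]), np.float64(0.1348854899406433))
(array([ 5.63176199e+02, -3.29082934e+02, -2.63463088e-01]), np.float64(0.3764699101448059))
jaw_tab [(0.94, [316, 197, 50, 72]), (0.3, [275, 208, 53, 93])]
jaw [(0.23, [487, 271, 107, 68])]
fixed_lip [(0.71, [300, 188, 168, 99])]
```

View pics/w1.png

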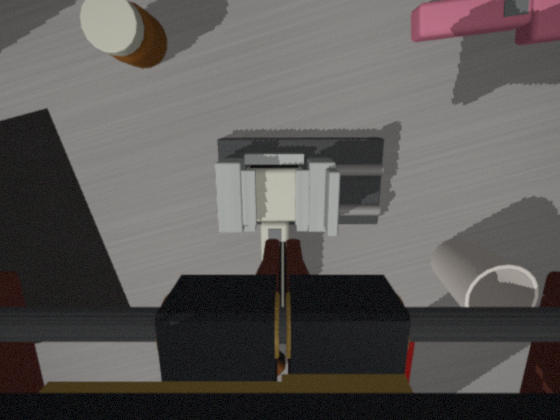

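Wrist view: jaws and white head at (275,193), fixed jaw left (230,197), sliding jaw (318,196) with the tab at its outer side (333,204). The handle is hidden under the gripper.

```bash
python3 - <<'E'
from w import *
c=cam('wrist'); p=[537.3,-322.2,-.268]
def tocl(q): 
    d=q[:,:2]-p[:2]; k,s=np.cos(p[2]),np.sin(p[2]); return np.c_[d[:,0]*k+d[:,1]*s,-d[:,0]*s+d[:,1]*k]
print('tab z86',tocl(unproj(c,[[328,173],[339,173],[329,235],[340,235]],86)).round(1).tolist())
print('fixed jaw z59',tocl(unproj(c,[[217,163],[219,231],[241,163],[256,170],[254,230]],59)).round(1).tolist())
print('slid jaw z59',tocl(unproj(c,[[295,170],[309,163],[327,163]],59)).round(1).tolist())
print('base z20',tocl(unproj(c,[[219,139],[383,139],[383,215]],20)).round(1).tolist())
print('head z48',tocl(unproj(c,[[257,222],[298,222]],48)).round(1).tolist())
E
```

```text
tab z86 [[28.1, -47.3], [28.1, -56.9], [-28.8, -50.3], [-28.8, -60.3]]
fixed jaw z59 [[33.5, 53.8], [-34.1, 55.5], [33.5, 31.2], [26.9, 17.2], [-33.1, 20.5]]
slid jaw z59 [[26.8, -19.8], [33.4, -32.9], [33.4, -49.9]]
base z20 [[53.7, 58.2], [53.4, -112.8], [-29.1, -119.4]]
head z48 [[-28.2, 18.3], [-28.3, -23.8]]
```

```bash
python3 -m jog '[[0,0,0.85,0,0,0,0],[0,0,0.85,0,0,0,0],[0,0,0.85,0,0,0,0],[0,0,0.84,0,0,0,0],[0,0.25,0,0,0,0,0],[0,0.25,0,0,0,0,0],[0,0.25,0,0,0,0,0],[0,0.25,0,0,0,0,0],[0,0.25,0,0,0,0,0],[0,0.25,0,0,0,0,0],[0,0.25,0,0,0,0,0],[0,0.25,0,0,0,0,0]]'
python3 -m jog '[[0,0,0,0,0,0,0]]'
```

```text
t: 4.95
ee_pos: [514.0, -407.0, 69.1]
orientation: [3.112, -0.425, 0.006]
ft_force: [4.4, 4.3, -1.3]
width: 0.8
grasp_force: 2.9
t: 5.05
ee_pos: [513.3, -408.1, 69.0]
orientation: [3.111, -0.426, 0.005]
ft_force: [-0.0, -0.2, -0.2]
width: 0.7
grasp_force: 0.0
```

```bash
python3 -m jog '[[0,0.1,0,0,0,0,0],[0,0.05,0,0,0,0,0]]'; python3 -m jog '[[0,0.05,0,0,0,0,0],[0,0,0,0,0,0,0]]'
```

```text
t: 5.25
ee_pos: [512.4, -409.6, 68.7]
orientation: [-3.109, 0.426, -0.003]
ft_force: [7.9, 21.3, 10.1]
width: 0.4
grasp_force: 11.4
t: 5.45
ee_pos: [512.4, -409.6, 68.7]
orientation: [-3.107, 0.424, -0.002]
ft_force: [8.8, 21.2, 11.1]
width: 0.3
grasp_force: 11.8
```

```bash
python3 -m jog '[[0,-0.5,-0.5,0,0,0,0],[0,-0.7,-1,0,0,0,1],[0.2,-0.7,-1,0,0,0,1],[0.5,0,-1,0,0,0,1],[0.6,0,0,0,0,0,1],[0.6,0,0,0,0,0,1],[0,0,0,0,0,0,1]]'
python3 - <<'E'
from w import *
c=cam('wrist'); im=optics.get_image('wrist')[:,:,::-1].copy()
d,l=mask('clamp','wrist'); print(l); d2,l2=mask('probe','wrist'); print(l2)
for P in (proj(c,place([537.3,-322.2,-.268],q)) for q in clampp(55)[2:]+probe+[tab(-53.5,55)]): cv2.polylines(im,[cv2.convexHull(P.astype(np.int32))],1,(0,0,255),1)
cv2.imwrite('pics/w2.png',im)
if d and d2:
    mm=d['pixels']|d2['pixels']
    for j in(45,50,55,58): print(j,fit([(c,mm,np.zeros_like(mm))],clampp(j)+probe+[tab(-53.5,j)],[536,-320,-.27]))
E
```

```text
t: 6.15
ee_pos: [606.3, -361.7, 208.6]
orientation: [3.111, -0.422, 0.005]
ft_force: [-0.1, -0.5, 0.4]
width: 45.2
grasp_force: 0.0
[(0.88, [293, 250, 168, 95])]
[(0.98, [473, 94, 166, 68]), (0.87, [264, 299, 50, 132]), (0.69, [550, 243, 20, 61])]
45 (array([ 5.37040424e+02, -3.24966850e+02, -2.47649453e-01]), np.float64(0.6761059761047363))
50 (array([ 5.37239116e+02, -3.23238799e+02, -2.40925486e-01]), np.float64(0.6693062782287598))
55 (array([ 5.37127195e+02, -3.21445062e+02, -2.59407953e-01]), np.float64(0.6714257001876831))
58 (array([ 5.37019903e+02, -3.21624368e+02, -2.57131367e-01]), np.float64(0.6738132834434509))
```

View pics/w2.png

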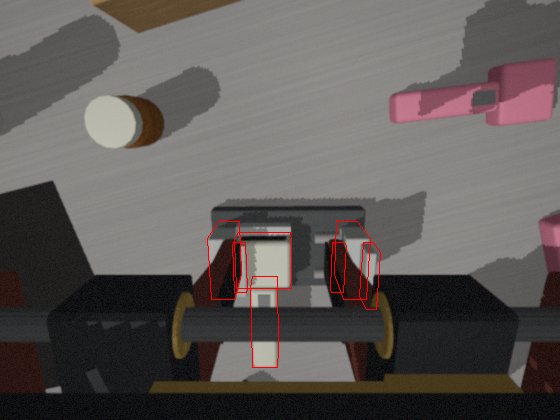

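The overlay matches the picture: the jaw is open at its stop, the head spans (240–291, 235–288), and the handle runs to (265,367). Next is the grasp.

```bash
python3 -m jog '[[-0.93,-0.12,0,0,0,0,0.8],[-0.93,-0.12,0,0,0,0,0.8],[-0.93,-0.13,0,0,0,0,0.8],[-0.93,-0.13,0,0,0,0,0.8],[0,0,0.9,0,0,0,0.8],[0,0,0.9,0,0,0,0.8],[0,0,0.9,0,0,0,0.8],[0,0,0.9,0,0,0,0.8],[0,0,0.6,0,0,0,0.8],[0,0,0.3,0,0,0,0.8],[0,0,0,0,0,0,0.8]]'
```

```text
t: 7.4
ee_pos: [464.4, -301.1, 25.9]
orientation: [-3.111, 0.424, 0.005]
ft_force: [-0.5, -0.4, 0.4]
width: 70.5
grasp_force: 0.0
```

```bash
python3 -m jog '[[0.1,0.02,0.27,0,0,0,0.8],[0,0,0,0,0,0,0.8],[0,0,0,0,0,0,0.3],[0,0,0,0,0,0,0.3],[0,0,0,0,0,0,0],[0,0,0,0,0,0,0],[0,0,0,0,0,0,0],[0,0,0,0,0,0,0]]'
```

```text
t: 8.2
ee_pos: [469.7, -303.5, 16.4]
orientation: [-3.113, 0.424, -0.0]
ft_force: [0.1, 1.4, 2.3]
width: 29.8
grasp_force: 29.9
```

```bash
python3 -m jog '[[0,0.15,-0.03,0,0,0,0],[0,0.15,0,0,0,0,0],[0,0.15,0,0,0,0,0],[0,0,0,0,0,0,0]]'; python3 -m jog '[[0,0,-0.25,0,0,0,0],[0,0,-0.25,0,0,0,0],[0,0,-0.25,0,0,0,0],[0,0,0,0,0,0,0]]'
```

```text
t: 8.6
ee_pos: [464.6, -321.9, 17.3]
orientation: [3.112, -0.426, 0.0]
ft_force: [-0.5, 0.1, -3.8]
width: 30.0
grasp_force: 29.9
t: 9.0
ee_pos: [466.0, -321.6, 49.5]
orientation: [3.111, -0.423, 0.005]
ft_force: [0.1, 0.2, -2.3]
width: 29.9
grasp_force: 29.9
```

The finger tips reach below the probe's underside, so they would hit the tray floor. I'll set the probe back on the clamp base and post, then regrip 8 mm higher.

```bash
python3 -m jog '[[0,-0.05,0.25,0,0,0,0],[0,0,0.25,0,0,0,0],[0,0,0.2,0,0,0,0],[0,0,0.07,0,0,0,0],[0,0,0,0,0,0,0]]'; python3 -m jog '[[0,0,0,0,0,0,0.45],[0,0,0,0,0,0,0.45],[0,0,-0.1,0,0,0,0.45],[0,0,-0.1,0,0,0,0.45],[0,0,0,0,0,0,0.45]]'; python3 -m jog '[[0,0,0,0,0,0,0],[0,0,0,0,0,0,0],[0,0,0,0,0,0,0],[0,0,0,0,0,0,0]]'
```

```text
t: 9.5
ee_pos: [464.6, -318.3, 16.3]
orientation: [-3.112, 0.423, 0.004]
ft_force: [-3.5, 3.5, 8.4]
width: 29.8
grasp_force: 30.0
t: 10.0
ee_pos: [465.8, -319.4, 25.3]
orientation: [3.112, -0.424, 0.001]
ft_force: [0.7, -1.4, 0.2]
width: 39.3
grasp_force: 0.0
t: 10.4
ee_pos: [465.4, -319.0, 24.8]
orientation: [-3.113, 0.424, -0.0]
ft_force: [-0.4, 0.4, 3.1]
width: 30.0
grasp_force: 30.0
```

```bash
python3 -m jog '[[0,0,-0.5,0,0,0,0],[0,0,-1,0,0,0,0],[0,0,-1,0,0,0,0],[0,0,-0.5,0,0,0,0],[0,0,0,0,0,-1,0],[0,0,0,0,0,-1,0],[0,0,0,0,0,-1,0],[0,0,0,0,0,-1,0],[0,0,0,0,0,-0.2,0],[0.1,-0.4,0,0,0,0,0],[0.3,-0.93,0,0,0,0,0],[0.3,-0.93,0,0,0,0,0],[0.3,-0.93,0,0,0,0,0],[0.3,-0.93,0,0,0,0,0],[0.3,-0.93,0,0,0,0,0],[0.3,-0.93,0,0,0,0,0],[0.3,-0.93,0,0,0,0,0],[0.3,-0.93,0,0,0,0,0],[0.3,-0.93,0,0,0,0,0]]'
python3 -m jog '[[0.3,-0.93,0,0,0,0,0],[0.3,-0.93,0,0,0,0,0],[0.2,-0.7,0,0,0,0,0],[0.1,-0.4,0,0,0,0,0],[0,0,0,0,0,0,0]]'
python3 - <<'E'
from w import *
o,M=tool(); print(o['ee_pos'],np.arctan2(M[1,0],M[0,0]),o['width'])
c=cam('wrist'); im=optics.get_image('wrist')[:,:,::-1].copy()
l=optics.masks_of('tray','wrist'); print([(d['conf'],d['extent']) for d in l])
p=[559.6,224.8,.17]
if l:
    m=l[0]['pixels']; ig=np.zeros_like(m); ig[225:]=1
    print(fit([(c,m,ig)],[box(-110,110,-60,60,0,18)],p))
for P in (box(-110,110,-60,60,0,0),box(-110,110,-60,60,18,18)): cv2.polylines(im,[cv2.convexHull(proj(c,place(p,P)).astype(np.int32))],1,(0,0,255),1)
cv2.imwrite('pics/w3.png',im)
E
```

```text
t: 12.3
ee_pos: [516.0, 47.9, 144.5]
orientation: [-3.131, -0.262, 0.001]
ft_force: [1.1, -0.6, -2.0]
width: 29.7
grasp_force: 30.0
t: 12.8
ee_pos: [531.8, 170.3, 144.5]
orientation: [-3.13, -0.268, 0.0]
ft_force: [-0.4, -0.9, -3.0]
width: 29.5
grasp_force: 30.0
[531.81563809 170.31306125 144.47642918] 0.17055932083127037 29.54809910500269
[(0.56, [222.8, 149.2, 147.7, 252.1])]
(array([5.59936292e+02, 2.24397124e+02, 1.66628408e-01]), np.float64(0.4552202820777893))
```

View pics/w3.png

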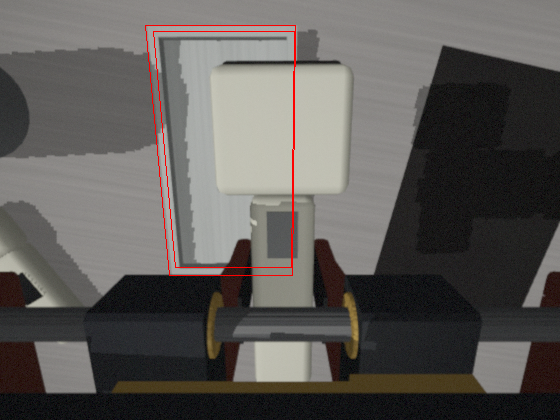

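The overlay shows the tray where computed (146–296, 26–275); the held probe is level and needs about 50 mm more to the left.

```bash
python3 -m jog '[[0.24,-0.6,0,0,0,0,0],[0.23,-0.63,0,0,0,0,0],[0,0,0,0,0,0,0],[0,0,0.8,0,0,0,0],[0,0,0.9,0,0,0,0],[0,0,0.8,0,0,0,0],[0,0,0.4,0,0,0,0],[0,0,0.15,0,0,0,0],[0,0,0.05,0,0,0,0],[0,0,0.05,0,0,0,0],[0,0,0,0,0,0,0]]'
```

```text
t: 14.0
ee_pos: [543.4, 220.3, 19.8]
orientation: [-3.13, -0.265, -0.003]
ft_force: [-0.1, 0.9, -2.3]
width: 29.5
grasp_force: 30.0
```

```bash
python3 -m jog '[[0,0,0.05,0,0,0,0],[0,0,0.05,0,0,0,0],[0,0,0.04,0,0,0,0],[0,0,0.03,0,0,0,0],[0,0,0,0,0,0,0]]'; python3 -m jog '[[0,0,0.025,0,0,0,0],[0,0,0.0,0,0,0,0]]'
```

```text
t: 14.5
ee_pos: [542.4, 220.0, 11.7]
orientation: [3.13, 0.265, -0.001]
ft_force: [-0.4, -0.1, -2.8]
width: 30.2
grasp_force: 30.0
t: 14.7
ee_pos: [542.6, 220.1, 10.9]
orientation: [-3.13, -0.265, -0.0]
ft_force: [0.6, -0.2, -1.9]
width: 29.8
grasp_force: 30.0
```

```bash
python3 -m jog '[[0,0,0.02,0,0,0,0],[0,0,0,0,0,0,0]]'; python3 -m jog '[[0,0,0.02,0,0,0,0],[0,0,0,0,0,0,0]]'
```

```text
t: 14.9
ee_pos: [542.7, 220.1, 10.8]
orientation: [-3.13, -0.265, -0.0]
ft_force: [-2.9, -0.1, 5.1]
width: 29.8
grasp_force: 30.0
t: 15.1
ee_pos: [542.7, 220.1, 10.8]
orientation: [-3.13, -0.265, -0.0]
ft_force: [-4.1, -1.9, 13.1]
width: 29.6
grasp_force: 30.0
```

```bash
python3 -m jog '[[0,0,-0.03,0,0,0,0.5],[0,0,0,0,0,0,0.5],[0,0,0,0,0,0,0.5],[0,0,0,0,0,0,0.5],[0,0,-0.5,0,0,0,0.5],[0,0,-1,0,0,0,0.5],[0,0,-1,0,0,0,0.5],[0.19,-0.75,0,0,0,0,0.4],[0,-0.7,0,0,0,0,0.36],[0,0,0,0,0,0,0.36],[0,0,0,0,0,0,0.36]]'
python3 - <<'E'
from w import *
o,M=tool(); print(o['ee_pos'],np.arctan2(M[1,0],M[0,0]),o['width'])
c=cam('wrist'); im=optics.get_image('wrist')[:,:,::-1].copy()
p=[559.6,224.8,.17]; q=p.copy(); k=place(p,np.array([[52.,0,0]]))[0]; q[:2]=k[:2]
for P in [box(-110,110,-60,60,0,0),box(-110,110,-60,60,18,18)]: cv2.polylines(im,[cv2.convexHull(proj(c,place(p,P)).astype(np.int32))],1,(0,0,255),1)
for P in probe: cv2.polylines(im,[cv2.convexHull(proj(c,place(q,P-[0,0,14])).astype(np.int32))],1,(0,255,0),1)
cv2.imwrite('pics/w4.png',im)
for n in('scene','side'):
    optics.get_image(n); d,l=mask('mat',n); t,l2=mask('tray',n)
    f0=np.zeros((420,560),bool)
    print(n,[np.round(fit([(cam(n),x['pixels'],f0)],P,s)[0],3) for x,P,s in((d,[box(-135,135,-82.5,82.5,0,1)],[551,-21,-.03]),(t,[box(-110,110,-60,60,0,18)],p)) if x])
E
```

```text
t: 16.2
ee_pos: [539.9, 278.6, 110.2]
orientation: [3.13, 0.268, -0.001]
ft_force: [-0.9, -0.9, 0.0]
width: 31.7
grasp_force: 0.0
[539.86689561 278.60054233 110.15761394] 0.17055487023611363 31.70915370977207
scene [array([ 5.53338e+02, -2.34000e+01, -3.20000e-02]), array([5.59447e+02, 2.22145e+02, 1.88000e-01])]
side [array([ 5.48854e+02, -1.81180e+01, -2.00000e-02]), array([5.58798e+02, 2.27518e+02, 1.70000e-01])]
```

View pics/w4.png

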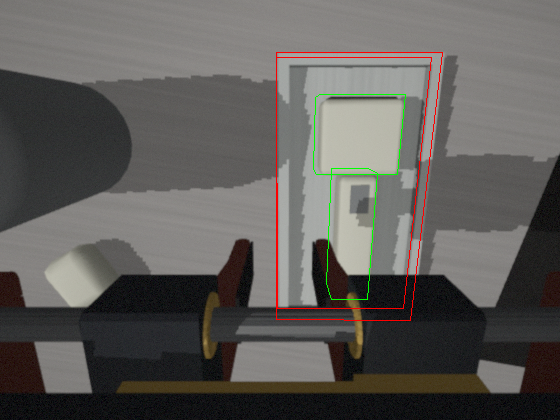

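Probe lies flat in the tray (head 315–405, 95–173) inside the outline. Next I grip the +y rim beside the handle.

```bash
python3 -m jog '[[0,0,0.8,0,0,0,0.36],[0,0,0.9,0,0,0,0.36],[0,0,0.5,0,0,0,0.36],[0,0,0.2,0,0,0,0.36],[0,0,0,0,0,0,0.36],[0,0,0,0,0,0,0.36]]'; python3 -m jog '[[0,0,0.04,0,0,0,0.36],[0,0,0,0,0,0,0.36],[0,0,0,0,0,0,0.2],[0,0,0,0,0,0,0.15],[0,0,0,0,0,0,0.1],[0,0,0,0,0,0,0.05],[0,0,0,0,0,0,0],[0,0,0,0,0,0,0]]'
```

```text
t: 17.15
ee_pos: [541.0, 278.7, 15.3]
orientation: [-3.13, -0.265, -0.002]
ft_force: [0.1, -0.3, -0.2]
width: 31.5
grasp_force: 0.0
t: 17.95
ee_pos: [540.4, 278.4, 13.0]
orientation: [3.13, 0.265, 0.0]
ft_force: [0.1, -3.1, 3.0]
width: 7.8
grasp_force: 30.0
```

```bash
python3 -m jog '[[0,0.05,0,0,0,0,0],[-0.02,0.15,0,0,0,0,0],[-0.05,0.3,0,0,0,0,0],[-0.06,0.4,0,0,0,0.1,0],[-0.06,0.4,0,0,0,0.2,0],[-0.06,0.4,0,0,0,0.2,0],[-0.06,0.4,0,0,0,0.2,0],[-0.06,0.4,0,0,0,0.2,0],[-0.04,0.4,0,0,0,0.2,0],[-0.03,0.4,0,0,0,0.2,0],[-0.02,0.4,0,0,0,0.2,0],[-0.02,0.3,0,0,0,0.2,0],[0,0.15,0,0,0,0.2,0],[0,0,0,0,0,0,0]]'
python3 - <<'E'
from w import *
o,M=tool(); y=np.arctan2(M[1,0],M[0,0]); print(o['ee_pos'],y,o['width'])
f0=np.zeros((420,560),bool)
for n in('scene','side'):
    optics.get_image(n); t,l2=mask('tray',n); print(n,l2)
    if t: print(fit([(cam(n),t['pixels'],f0)],[box(-110,110,-60,60,0,18)],[550,40,0])[0])
g=o['ee_pos'][:2]; k=place([0,0,y],np.array([[-10.,56,0]]))[0][:2]; print('tray pred',g-k)
c=cam('wrist'); im=optics.get_image('wrist')[:,:,::-1].copy()
cv2.polylines(im,[cv2.convexHull(proj(c,place([*(g-k),y],box(-110,110,-60,60,0,18))).astype(np.int32))],1,(0,0,255),1)
cv2.polylines(im,[cv2.convexHull(proj(c,place([551.3,-21,-.028],box(-135,135,-82.5,82.5,0,0))).astype(np.int32))],1,(0,255,0),1)
cv2.imwrite('pics/w5.png',im)
E
```

```text
t: 19.35
ee_pos: [538.1, 109.5, 13.0]
orientation: [3.14, -0.049, -0.0]
ft_force: [1.2, -7.2, 4.2]
width: 7.8
grasp_force: 30.0
[538.05835419 109.48923033  13.00240438] -0.03096153161333252 7.755095827338981
scene [(0.75, [332, 234, 56, 57])]
[5.46799141e+02 4.98537720e+01 7.41043453e-04]
side [(0.64, [254, 261, 72, 39])]
[ 5.45618016e+02  5.67478628e+01 -2.45572142e-02]
tray pred [546.31999273  53.2065036 ]
```

View pics/w5.png

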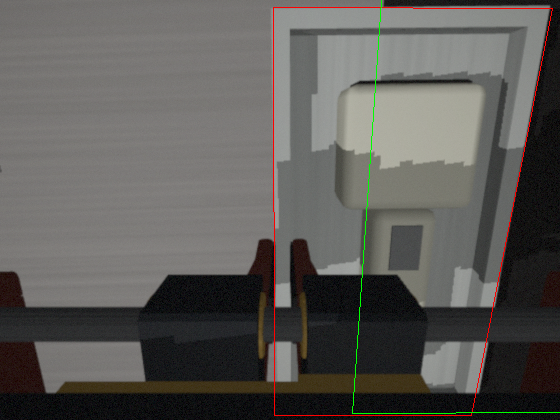

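Tray is held (pose matches the red outline 274–552) and the probe is undisturbed inside it. Another 74 mm to go.

```bash
python3 -m jog '[[0,0.1,0,0,0,0,0],[0.03,0.25,0,0,0,0,0],[0.04,0.4,0,0,0,0,0],[0.04,0.4,0,0,0,0,0],[0.04,0.35,0,0,0,0,0],[0.03,0.25,0,0,0,0,0],[0,0.1,0,0,0,0,0],[0,0,0,0,0,0,0],[0,0,0,0,0,0,0]]'; python3 -m jog '[[0,0,0,0,0,0,0.15],[0,0,0,0,0,0,0.25],[0,0,0,0,0,0,0.3],[0,0,0,0,0,0,0.3]]'
python3 -m jog '[[0,0,-0.3,0,0,0,0.3],[0,0,-0.8,0,0,0,0.3],[0,-0.3,-1,0,0,0,0.3],[-0.5,-0.8,-1,0,0,0,0.3],[-1,-0.8,-0.5,0,0,0,0.3],[-1,0,0,0,0,0,0.3],[0,0,0,0,0,0,0.3]]'
python3 - <<'E'
from w import *
o,M=tool(); print(o['ee_pos'],o['t'],o['width'])
f0=np.zeros((420,560),bool); s=[]
for n in('scene','side','wrist'):
    c=cam(n); im=optics.get_image(n)[:,:,::-1].copy(); t,l2=mask('tray',n); print(n,l2)
    if t and n!='wrist': print(fit([(c,t['pixels'],f0)],[box(-110,110,-60,60,0,18)],[551,-21,0])[0])
    for p,b,col in(([551.3,-21,-.028],box(-135,135,-82.5,82.5,0,0),(0,255,0)),): cv2.polylines(im,[cv2.convexHull(proj(c,place(p,b)).astype(np.int32))],1,col,1) if n=='wrist' else 0
    s.append(im if n=='wrist' else cv2.resize(im[160:300,200:410] if n=='scene' else im[170:310,100:310],None,fx=2,fy=2))
cv2.imwrite('pics/f.png',np.hstack([cv2.resize(np.vstack(s[:2]),None,fx=.75,fy=.75),cv2.resize(s[2],(480,420))]))
E
```

```text
t: 20.5
ee_pos: [543.0, 36.9, 13.0]
orientation: [3.141, -0.047, -0.0]
ft_force: [0.5, -0.5, 5.7]
width: 7.4
grasp_force: 30.0
t: 20.9
ee_pos: [542.7, 37.1, 12.6]
orientation: [3.141, -0.047, -0.001]
ft_force: [-0.6, -0.5, -0.8]
width: 26.5
grasp_force: 0.0
t: 21.6
ee_pos: [445.5, 110.4, 152.1]
orientation: [3.141, -0.043, -0.005]
ft_force: [-0.3, 0.3, 0.5]
width: 26.4
grasp_force: 0.0
[445.51082022 110.39962811 152.1241233 ] 21.6 26.383237259894493
scene [(0.98, [307, 234, 55, 63]), (0.27, [308, 240, 69, 75])]
[ 5.50609522e+02 -2.06782983e+01 -3.41685647e-02]
side [(0.56, [254, 243, 68, 35])]
[ 5.50026264e+02 -1.51766786e+01 -2.84094529e-02]
wrist [(0.69, [432, 104, 161, 204])]
```

View pics/f.png

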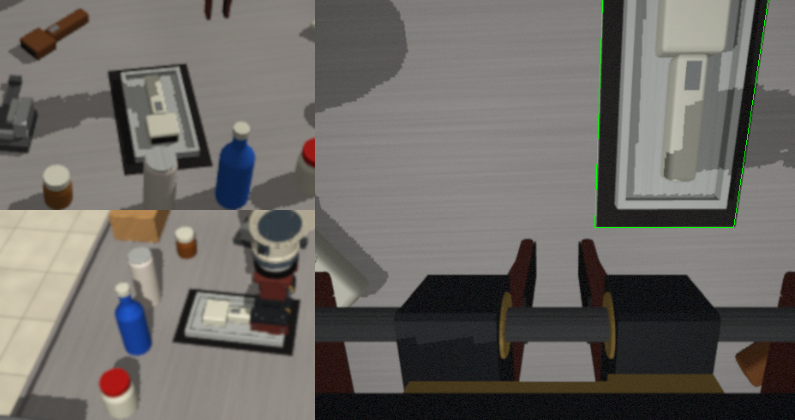

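The tray lies inside the mat with a dark border visible on its sides (green mat outline in the wrist crop), and the probe lies flat in it. The gripper is clear, so I'm handing in.

```bash
python3 -m jog '[[0,0,0,0,0,0,0.3],[0,0,0,0,0,0,0.3],[0,0,0,0,0,0,0.3]]'; python3 -c "
from workcell import ctrl
print(ctrl.close_job())"
```

```text
t: 22.2
ee_pos: [450.8, 109.9, 151.2]
orientation: [3.141, -0.048, -0.001]
ft_force: [-0.3, 0.1, -0.3]
width: 26.5
grasp_force: 0.0
the job is handed in; nothing more can be done
None
```

I handed the job in at 22 s: the clamp jaw was pushed to its stop and left open, the probe lies flat in the tray, and the tray was slid wholly onto the mat; the judge's verdict was not shown.

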